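Throw the empty tea box into the pedal bin

TASK

Throw away the empty tea box, the one lying on its side. Press the pedal of the small steel bin right down to its stop so that the lid swings up and stays open by itself, let the pedal come back up, put the box into the bin, then tip the lid shut again; leave the other crockery and the standing tea boxes where they are.

Things in the scene. Friction and masses are not known exactly. Their poses are not given: they have to be found in the camera images.
- pedal_bin: small countertop bin of steel with a black plinth, fixed to the worktop, 170 deep (x) x 190 wide (y) x 183 mm tall with its lid shut; origin at the centre of its underside, z up, its front with the pedal faces its own -x, the lid's hinge is along the rear (+x) rim at x = 85 mm, z = 175 mm. Bucket open at the top: walls 4 mm, inside 162 x 182 mm, floor at z = 50 mm, rim at z = 175 mm (125 mm deep)
- pedal (a joint): the bin's spring pedal: 0 = up (at rest), 0.24 rad = down on its stop; about 5 to 8 N at the pad. Its pivot lies 110 mm behind (+x of the bin) and 4 mm under the pad's point, parallel to the bin's y. The pedal pushes the lid open; only over the last part of its travel does the lid pass its balance point
- pedal_pad (a point): middle of the top of the black pedal pad (60 deep x 90 mm wide, 8 mm thick, 44 mm above the worktop when up, sinks 26 mm to the stop), in front of the bin at x = -165 mm (80 mm out from the front wall) in the bin's frame; it moves with the pedal
- bin_lid (a joint): the bin's lid: 0 = shut, 1.85 rad = fully open, leaning back a little; it falls shut by itself below about 1.57 and stays open beyond that; light (70 g) with a damped hinge
- lid_edge (a point): middle of the lid's free edge (upper face); steel lid 174 mm from hinge to edge x 196 mm wide x about 10 mm thick; it moves with the lid; when open the lid's outer face looks to the bin's rear (+x) and its edge stands about 345 mm above the worktop
- empty_box: the empty tea box: red card box 60 x 58 x 122 mm, 75 g, lying on its side; its origin is at the centre of its 60 x 58 mm bottom end, its own z runs 122 mm along its length (level as it lies), its own x is level (60 mm wide) and its y upright (58 mm); it lies in the serving tray (tray floor 4 mm above the worktop, its rim 23 mm high)
- empty_mid (a point): the middle of the empty tea box (33 mm above the worktop as it lies)
- full_box_1: bystander: red tea box like the empty one, standing upright, 60 x 58 x 122 mm; origin under its middle
- full_box_2: bystander: a second upright red tea box, 60 x 58 x 122 mm; origin under its middle
- creamer: bystander: small steel milk jug, 58 x 85 x 68 mm; origin under its middle
- mug: bystander: wide white cup with handle, 94 x 119 x 58 mm; origin under its middle
- cup: bystander: small white cup standing upside down on its rim, 58 x 76 x 61 mm; origin under its middle

How it is judged:
By the outcome, as a careful person would: the job done as asked, in the order asked, and still so for the second after the job is handed in, with the robot touching nothing.
It also fails if it takes over 69 s, if anything falls off the work surface, if the arm or the gripper's body presses on something with over 40 N, if the wrist force passes 120 N, or if a joint passes its speed limit or range.

ROBOT

A 6-joint arm with a two-finger parallel gripper is mounted at the origin on a cart in front of the work surface, level with it; the furniture and walls round the work are solid. World frame = base frame: x ahead of the robot, y to its left, z up, the work surface at z = 0. Lengths are in m, angles in rad, forces in N, time in s.
With the tool pointing down it reaches from about 0.325 to 1 m from the base axis. Payload 5.1 kg.
Tool frame: the origin (TCP) lies at the very end of the fingers, on their centre line; the grasp point (between the pads) lies 19 mm behind it; z points along the fingers, y is the line along which they close (so a half turn about z gives the same grasp; the last joint's range is limited). The gripper opens to 85 mm and grips with 20 to 120 N. Pads are 22 mm wide; open, the fingers measure 114 mm over their backs; the gripper's body (76 mm by 85 mm) begins 54 mm behind the grasp point. The pads swing forward as they close: fully open they stand 13 mm farther back than shut.
Start: joints at [1.032, 0.124, 1.65, -0, 1.367, -0.083], TCP at [0.286, 0.584, 0.199] pointing down, gripper open.
Joint ranges: [-2.61, 2.61], [-1.02, 2.33], [0.03, 2.71], [-1.35, 4.49], [0.32, 2.68], [-2.91, 2.91]. Speed limits (rad/s): [2.57, 2.57, 3.14, 3.14, 3.14, 3.14].

INTERFACE

Orientations are given as a rotation vector (axis times angle).
In Python, from bench import read_state, camera, camera_info, finish_job, spot_in, regions_of, pinpoint gives the robot as it stands. The module is installed in compiled form; this text tells all that it offers.
- The arm moves only by the tool move_arm, never from a script. Its argument "steps" is a list of rows, each a list of 3 entries, a list of its own where there are three numbers: the shift along the world's x, y, z in units of 25 mm (1.0 is 25 mm), then the turn, a rotation vector about the world's x, y, z in units of 10 degrees (1.0 is 10 degrees), then the opening, from -1 (shut) to 1 (fully open). A call has 1 to 20 rows; each row shifts and turns the commanded pose from where the row before left it; what a row does not reach is not made up. A row lasts 1/8 s, in which the tool goes at most 62.5 mm and 10.7 degrees, less where a joint would pass 70% of its speed; a pose out of reach is approached as far as the arm can. A call is refused whole if a number of a shift passes 1 or a number of a turn 1, either way. A call with a gripper value outside its range is refused whole. The fingers move at their own pace and stop on an object; the grip force is fixed at half the most. Time passes only in rows, so rows that do not move let the fingers close. It gives the time, the measured TCP pose, the force, the opening and the grip force at its end, in the units of the state.
- read_state(): the state, without advancing time (a new reading comes with each control period).
- camera(name): name is "scene" or "top" or "wrist"; returns (picture, depth): 384x512x3 uint8, blue, green, red; 384x512 float32, m along the optical axis (not along the pixel's ray), 0 where there is no reading.
- camera_info(name): a dict with "intrinsics" (3x3 intrinsics, pixels), "world_to_cam" (4x4, takes a point from world to camera coordinates); the wrist camera has in their place "hand_eye" (4x4, takes a point from camera to tool coordinates, whose origin is the TCP and whose axes are the flange's). Camera axes: x right, y up, looking along -z (the intrinsics and any distortion apply to the point x, -y, -z); pixel columns grow to the right and rows downward; lengths in m; the calibration is good to about 2 mm. A picture is of the moment at which its call begins: read the wrist's pose just before it. camera_info takes no time and is no camera call.
- finish_job(): hands the job in; it is judged then, once.
Trained networks look in the newest picture that a camera, given by its name, has taken for a name from the list of things; names that differ only in an ending like _2 or _b are one class to them, and where a whole thing is asked for, a point or a joint stands for the part that bears it (a point fixed in the world has none). Each returns a list of dicts, best first, with "score" (0 to 1); they miss things now and then, are a little off and sometimes report something else, mostly with a low value. They report only what shows in the picture. A call takes as long as a camera call.
- spot_in(camera, name): "uv" ([column, row] in pixels, amid what is visible of it).
- regions_of(camera, name): "mask" (384x512 bool, what is visible of it) and "uv" ([column, row] in pixels, amid what is visible of it).
- pinpoint(camera, name): "uv" ([column, row] in pixels: a listed point, or the origin of a listed thing).
The state is a dict: "t": time; "qpos": joint angles; "joint_vel": joint speeds; "tau": joint torques, N m; "eef_pos": TCP position; "tcp_rot": TCP orientation; "ft_force": force on the tool from outside, world axes, zero at the start; "wrist_torque": the same for the moment, N m; "finger_gap": opening from 0.0 (shut) to 1.0 (fully open); "gripper_force": force on a finger pad.
Only numpy, scipy, OpenCV 4.12 (cv2) and the standard library are available. Lean on these libraries where they do the work, as an engineer would, in place of code of your own. Each camera call takes 0.05 s, during which the arm holds its last target. There are 200 camera calls.

## Working session

There is one attempt and no reset: what is moved stays moved. The work goes in short steps, Python scripts to look and compute and a tool call to move; the robot and the scene stay as the last step left them, time stands still between calls to the robot, and variables do not carry over. Pictures are saved under pics/ and viewed, at most 10 in all, crops included, and the job is handed in when it is done.

Besides the shell and the picture viewer there is one more tool, called after "Call:" by a JSON object that holds its "name" and its "arguments". move_arm: Moves the arm, as the interface text tells. Its arguments: {"type":"object","properties":{"steps":{"type":"array"}},"required":["steps"]}

```bash
mkdir -p pics; cat > h.py <<'E'
import numpy as np, cv2
from bench import *
from scipy.spatial.transform import Rotation as R
def unproj(cam,uv,d):
    i=camera_info(cam);K=np.array(i["intrinsics"]);u,v=uv
    p=np.array([(u-K[0,2])/K[0,0]*d,-(v-K[1,2])/K[1,1]*d,-d])
    T=np.linalg.inv(np.array(i["world_to_cam"]));return T[:3,:3]@p+T[:3,3]
def cloud(cam,dep,mask):
    v,u=np.nonzero(mask&(dep>0));d=dep[v,u]
    i=camera_info(cam);K=np.array(i["intrinsics"])
    p=np.stack([(u-K[0,2])/K[0,0]*d,-(v-K[1,2])/K[1,1]*d,-d],1)
    T=np.linalg.inv(np.array(i["world_to_cam"]));return p@T[:3,:3].T+T[:3,3]
E
python3 - <<'E'
from h import *
s=read_state();print(s)
ims=[]
for c in("scene","top"):
    im,d=camera(c);ims.append(im);print(c,camera_info(c))
    for n in["pedal_pad","lid_edge","empty_mid","pedal_bin","empty_box","full_box_1","creamer","mug","cup"]:
        for r in pinpoint(c,n)[:2]:
            u,v=map(int,r["uv"]);dd=d[min(max(v,0),383),min(max(u,0),511)]
            print(n,round(r["score"],2),u,v,unproj(c,(u,v),dd).round(3))
    cv2.imwrite(f"pics/{c}0.png",im)
E
```

```text
{'t': 0.0, 'qpos': array([ 1.03240275e+00,  1.24497584e-01,  1.65165654e+00, -1.22275095e-05,
        1.36751352e+00, -8.25934219e-02]), 'joint_vel': array([ 9.04058589e-04, -9.78176372e-06, -4.96380686e-04, -2.48697786e-04,
       -3.53759120e-04,  8.51872536e-04]), 'tau': array([-1.03975468e-03, -4.23616683e+01, -3.65450191e+01, -1.08484276e-04,
        6.94894654e-03, -1.07229238e-05]), 'eef_pos': array([0.28579623, 0.58304746, 0.19766828]), 'tcp_rot': array([-0.70964276, -3.05975335,  0.00310866]), 'ft_force': array([-0.74955821,  0.01868212,  0.01438625]), 'wrist_torque': array([-0.0134634 ,  0.00900041, -0.00957908]), 'gripper_force': 0.0, 'finger_gap': 1.000102575136842}
scene {'intrinsics': array([[457.77199168,   0.        , 253.39956618],
       [  0.        , 457.77199168, 196.92966642],
       [  0.        ,   0.        ,   1.        ]]), 'world_to_cam': array([[-0.65137614, -0.75837632, -0.02396822,  0.45526522],
       [ 0.28471932, -0.27358446,  0.91874177, -0.2471051 ],
       [-0.70330934,  0.59162225,  0.39413078, -1.23144343],
       [ 0.        ,  0.        ,  0. 
[... 703 characters left out ...]
350049, -0.99972084, -0.00244158,  0.10117766],
       [ 0.99030051,  0.02294437,  0.13703452, -0.58005333],
       [-0.13694025, -0.00563828,  0.99056326, -1.59817323],
       [ 0.        ,  0.        ,  0.        ,  1.        ]])}
pedal_pad 0.67 226 181 [0.606 0.238 0.063]
lid_edge 0.97 300 208 [ 0.487 -0.068  0.176]
empty_mid 0.88 215 181 [0.605 0.286 0.066]
pedal_bin 0.95 314 205 [ 0.499 -0.122  0.186]
empty_box 0.92 226 182 [0.602 0.238 0.065]
empty_box 0.52 206 225 [0.416 0.319 0.049]
full_box_1 0.61 206 225 [0.416 0.319 0.049]
full_box_1 0.59 148 200 [0.51  0.553 0.12 ]
creamer 0.6 177 187 [0.577 0.451 0.05 ]
mug 0.74 267 161 [0.708 0.062 0.018]
cup 0.44 363 224 [ 0.437 -0.356  0.034]
```

View pics/scene0.png

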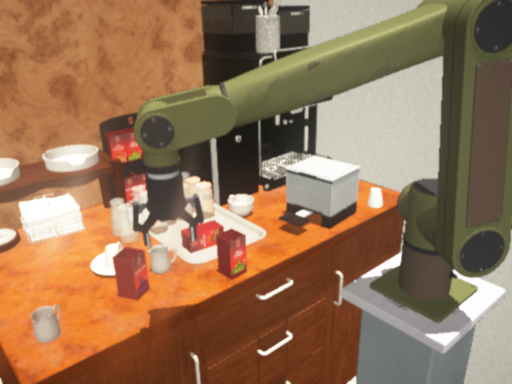

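View pics/top0.png

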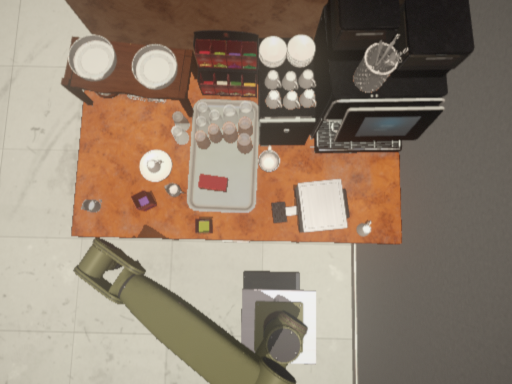

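The scene picture shows the bin at about (320,190), its pedal at (295,214), and the box lying at (203,236) in the tray. In the top picture the bin is at (321,205), the pedal at (279,212) and the box at (213,183). The bin's front faces world +y.

```bash
python3 - <<'E'
from h import *
from bench import *
for c in("top","scene"):
    im,d=camera(c);P=cloud(c,d,np.ones(d.shape,bool))
    def rect(m,n):
        q=P[m]; 
        if len(q)<10: print(n,len(q));return
        r=cv2.minAreaRect(q[:,:2].astype(np.float32));print(c,n,len(q),np.round(r[0],4),np.round(r[1],4),round(r[2],1),"z",np.percentile(q[:,2],[5,50,95]).round(4))
    x,y,z=P.T
    rect((abs(x-.5)<.14)&(y<-.03)&(y>-.3)&(z>.165)&(z<.2),"lid")
    rect((abs(x-.48)<.08)&(y<.09)&(y>-.04)&(z>.03)&(z<.06),"pad")
    rect((abs(x-.59)<.08)&(y<.38)&(y>.2)&(z>.05)&(z<.075),"boxtop")
    for r in regions_of(c,"empty_box")[:2]:
        q=cloud(c,d,r["mask"]);print(r["score"],r["uv"],len(q),np.median(q,0).round(3))
        q=q[(q[:,2]>.05)&(q[:,2]<.075)]
        if len(q)>10:print(cv2.minAreaRect(q[:,:2].astype(np.float32)),np.median(q,0))
    if c=="top":
        # height map along table near lid swing & box path
        for nm,m in(("behind bin",(abs(x-.5)<.12)&(y<-.24)&(y>-.45)),("mug",(abs(x-.68)<.1)&(abs(y-.08)<.08)&(z<.1)),("tray+back",(abs(x-.75)<.1)&(abs(y-.27)<.12))):
            print(nm,np.percentile(z[m],[5,50,95,100]).round(3), P[m][np.argmax(z[m])].round(3))
        m=(z>.1)&(x>.6)&(x<1.0)&(y<.05)&(y>-.4); q=P[m]; print("tall near",q[np.argsort(q[:,0])[:3]].round(3))
    cv2.imwrite(f"pics/{c}_crop.png",cv2.resize(im[150:250,180:380],(800,400),interpolation=cv2.INTER_CUBIC))
E
```

```text
top lid 2297 [ 0.4997 -0.1601] [0.1959 0.1967] 7.5 z [0.1768 0.1837 0.1895]
top pad 321 [ 0.4794 -0.0022] [0.0893 0.08  ] 6.8 z [0.0381 0.0444 0.0504]
top boxtop 400 [0.5992 0.2976] [0.1228 0.0601] 83.1 z [0.0566 0.0629 0.0691]
0.8 [214.3, 183.6] 438 [0.596 0.296 0.063]
((0.5991700887680054, 0.29740047454833984), (0.12240226566791534, 0.060139961540699005), 83.0600357055664) [0.59929694 0.29715335 0.06295133]
behind bin [-0.006  0.001  0.171  0.187] [ 0.498 -0.243  0.187]
mug [-0.004  0.006  0.061  0.099] [0.779 0.006 0.099]
tray+back [-0.001  0.009  0.125  0.133] [0.812 0.236 0.133]
tall near [[ 0.6   -0.185  0.186]
 [ 0.601 -0.197  0.185]
 [ 0.601 -0.205  0.184]]
scene lid 1283 [ 0.5008 -0.1516] [0.1985 0.1917] 5.8 z [0.1684 0.1862 0.1891]
scene pad 274 [ 4.83e-01 -4.00e-04] [0.0938 0.0799] 8.7 z [0.0424 0.0467 0.0497]
scene boxtop 393 [0.6012 0.2966] [0.1225 0.0684] 83.4 z [0.0522 0.0644 0.0672]
0.74 [201.0, 234.8] 874 [0.579 0.309 0.047]
((0.601175844669342, 0.29662367701530457), (0.12247497588396072, 0.06835030764341354), 83.41775512695312) [0.58924003 0.2887231  0.06438681]
```

View pics/top_crop.png

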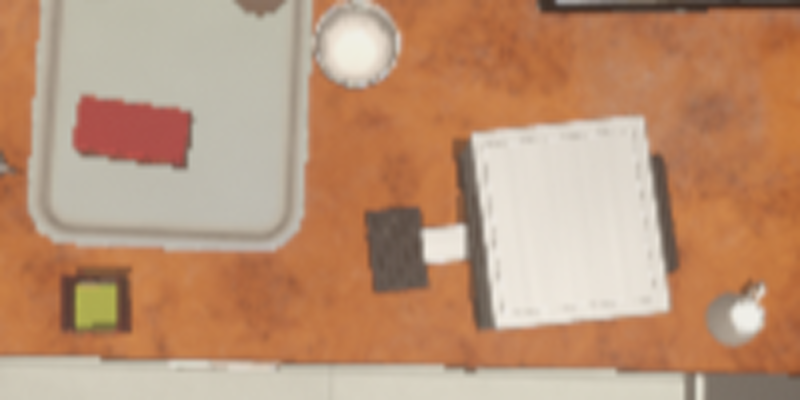

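The zoomed top view shows the bin turned about 7°, with its front towards +y and the pad at about (0.480, 0.006). The box centre is at (0.600, 0.297), with its long axis at 83°. I'm moving to the pedal first, with the fingers shut.

Call:
{"name": "move_arm", "arguments": {"steps": [[[0.4,-1,0],[0,0,-0.35],-1],[[0.4,-1,0],[0,0,-0.35],-1],[[0.4,-1,0],[0,0,-0.35],-1],[[0.4,-1,0],[0,0,-0.35],-1],[[0.4,-1,0],[0,0,-0.35],-1],[[0.4,-1,0],[0,0,-0.35],-1],[[0.4,-1,0],[0,0,-0.35],-1],[[0.4,-1,0],[0,0,-0.35],-1],[[0.4,-1,0],[0,0,-0.35],-1],[[0.4,-1,0],[0,0,-0.35],-1],[[0.4,-1,0],[0,0,-0.35],-1],[[0.4,-1,0],[0,0,-0.35],-1],[[0.4,-1,0],[0,0,-0.35],-1],[[0.4,-1,0],[0,0,-0.35],-1],[[0.4,-1,0],[0,0,-0.35],-1],[[0.4,-1,0],[0,0,-0.35],-1],[[0.4,-1,0],[0,0,-0.35],-1],[[0.3,-1,0],[0,0,-0.35],-1],[[0.3,-1,0],[0,0,-0.35],-1],[[0.3,-1,0],[0,0,-0.4],-1]]}}

```text
t: 3.7
eef_pos: [0.4788, 0.0828, 0.1991]
tcp_rot: [2.348, 2.087, 0.001]
ft_force: [0.2, -1.1, 0.5]
finger_gap: 0.003
gripper_force: 0.0
```

Call:
{"name": "move_arm", "arguments": {"steps": [[[0,-1,0],[0,0,0],-1],[[0,-1,-1],[0,0,0],-1],[[0,-0.7,-1],[0,0,0],-1],[[0,0,-1],[0,0,0],-1],[[0,0,-1],[0,0,0],-1],[[0,0,-1],[0,0,0],-1],[[0,0,0],[0,0,0],-1]]}}

```text
t: 4.58
eef_pos: [0.4767, 0.0162, 0.0719]
tcp_rot: [-2.343, -2.087, 0.005]
ft_force: [-0.1, 0.8, 0.2]
finger_gap: -0.001
gripper_force: 0.0
```

Call:
{"name": "move_arm", "arguments": {"steps": [[[0,0,-0.5],[0,0,0],-1],[[0,0,-0.5],[0,0,0],-1],[[0,0,-0.3],[0,0,0],-1],[[0,0,-0.3],[0,0,0],-1],[[0,0,-0.2],[0,0,0],-1],[[0,0,0],[0,0,0],-1]]}}

```text
t: 5.32
eef_pos: [0.4784, 0.0161, 0.0285]
tcp_rot: [-2.345, -2.089, 0.001]
ft_force: [0.5, 0.6, 0.8]
finger_gap: -0.002
gripper_force: 0.0
```

Call:
{"name": "move_arm", "arguments": {"steps": [[[0,0,-0.2],[0,0,0],-1],[[0,0,0],[0,0,0],-1]]}}

```text
t: 5.58
eef_pos: [0.4784, 0.0161, 0.0237]
tcp_rot: [-2.346, -2.089, 0.0]
ft_force: [0.7, -0.3, 1.1]
finger_gap: -0.001
gripper_force: 0.0
```

```bash
python3 - <<'E'
from h import *
print(read_state()["ft_force"],read_state()["finger_gap"])
im,d=camera("scene");im2,d2=camera("wrist")
cv2.imwrite("pics/p1.png",np.hstack([cv2.resize(im[130:260,230:380],(450,390)),cv2.resize(im2,(350,390))]))
for c,dd in(("scene",d),):
  r=pinpoint(c,"pedal_pad")[:2];print([(q["uv"],q["score"]) for q in r])
E
```

```text
[ 0.66347232 -0.27580674  1.08909617] -0.0009242028689869413
[([290.8, 218.6], 0.63)]
```

View pics/p1.png

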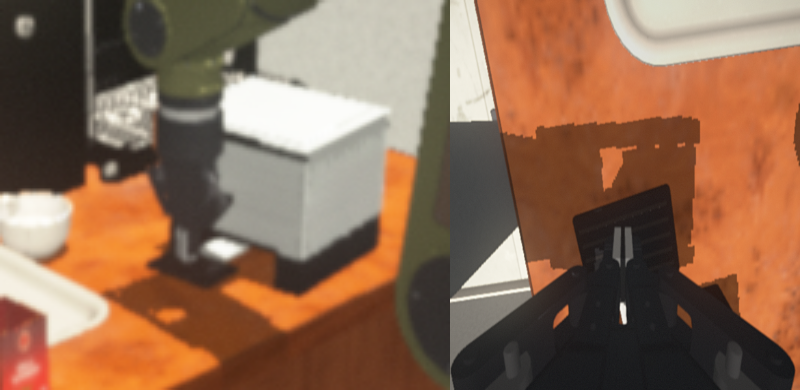

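The fingertips are on the pad at about (190,262) in the left half of the picture, and the lid looks barely lifted. I'll keep pressing.

Call:
{"name": "move_arm", "arguments": {"steps": [[[0,0,-0.2],[0,0,0],-1],[[0,0,0],[0,0,0],-1]]}}

```text
t: 5.98
eef_pos: [0.4782, 0.0162, 0.0184]
tcp_rot: [-2.345, -2.089, 0.001]
ft_force: [0.7, 0.2, 0.7]
finger_gap: 0.002
gripper_force: 0.0
```

```bash
python3 - <<'E'
from h import *
im,d=camera("top");P=cloud("top",d,np.ones(d.shape,bool));x,y,z=P.T
m=(abs(x-.52)<.06)&(y<-.05)&(y>-.33)
for a in np.arange(-.33,-.05,.03):
  k=m&(abs(y-a)<.015); print(round(a,2),k.sum(),np.percentile(z[k],[10,50,90]).round(3) if k.sum() else "")
m=(abs(x-.48)<.05)&(y>-.03)&(y<.04)&(z<.06)&(z>.01);print("pad z",np.percentile(z[m],[10,50,90]) if m.sum() else 0)
E
```

```text
-0.33 94 [-0.006  0.     0.005]
-0.3 90 [-0.004  0.     0.005]
-0.27 22 [0.167 0.169 0.174]
-0.24 181 [0.17  0.18  0.185]
-0.21 224 [0.181 0.185 0.188]
-0.18 226 [0.18  0.185 0.189]
-0.15 227 [0.18  0.185 0.189]
-0.12 241 [0.181 0.185 0.189]
-0.09 218 [0.181 0.185 0.189]
-0.06 174 [0.02  0.18  0.186]
pad z [0.03912197 0.04395097 0.050232  ]
```

```bash
python3 - <<'E'
from h import *
s=read_state();im,d=camera("wrist");i=camera_info("wrist");K=np.array(i["intrinsics"]);H=np.array(i["hand_eye"])
print({k:v for k,v in i.items() if k not in("intrinsics",)},K[0],s["eef_pos"])
v,u=np.mgrid[:384,:512];p=np.stack([(u-K[0,2])/K[0,0]*d,-(v-K[1,2])/K[1,1]*d,-d],-1)
T=p@H[:3,:3].T+H[:3,3]; W=T@R.from_rotvec(s["tcp_rot"]).as_matrix().T+s["eef_pos"]
ok=d>0
for r in range(170,384,12):
  print(r,[tuple((W[r,c]*1000).astype(int)) if ok[r,c] else 0 for c in(200,225,252,275,300)])
cv2.imwrite("pics/w2.png",im)
tip=np.linalg.inv(H)@[0,0,0,1];print("tcp px",K[0,2]-K[0,0]*tip[0]/tip[2],K[1,2]+K[1,1]*tip[1]/tip[2])
E
```

```text
{'hand_eye': array([[ 8.14318684e-04,  9.61810614e-01,  2.73714596e-01,
         6.97349836e-02],
       [ 9.99999579e-01, -6.67725223e-04, -6.28732034e-04,
         2.36914258e-04],
       [-4.21955003e-04,  2.73714993e-01, -9.61810753e-01,
        -1.74995260e-01],
       [ 0.00000000e+00,  0.00000000e+00,  0.00000000e+00,
         1.00000000e+00]])} [271.28561332   0.         252.41212072] [0.47833229 0.01613527 0.01857695]
170 [(np.int64(444), np.int64(49), np.int64(0)), (np.int64(462), np.int64(47), np.int64(0)), (np.int64(481), np.int64(45), np.int64(0)), (np.int64(498), np.int64(43), np.int64(0)), (np.int64(516), np.int64(41), np.int64(0))]
182 [(np.int64(442), np.int64(41), np.int64(0)), (np.int64(461), np.int64(39), np.int64(0)), (np.int64(480), np.int64(36), np.int64(0)), (np.int64(497), np.int64(34), np.int64(0)), (np.int64(515), np.int64(32), np.int64(0))]
194 [(np.int64(441), np.int64(32), np.int64(0)), (np.int64(459), np.int64(30), np.int64(0)), (np.int64(479), np.int64(27), np.int64(0)), (np.int64(494), np.int64(38), np.int64(40)), (np.int64(508), np.int64(37), np.int6
[... 2841 characters left out ...]
, (np.int64(474), np.int64(34), np.int64(143)), (np.int64(479), np.int64(26), np.int64(137)), (np.int64(485), np.int64(25), np.int64(137)), (np.int64(491), np.int64(35), np.int64(147))]
362 [(np.int64(469), np.int64(36), np.int64(148)), (np.int64(474), np.int64(30), np.int64(144)), (np.int64(479), np.int64(26), np.int64(140)), (np.int64(485), np.int64(25), np.int64(140)), (np.int64(490), np.int64(34), np.int64(149))]
374 [(np.int64(470), np.int64(36), np.int64(151)), (np.int64(473), np.int64(28), np.int64(144)), (np.int64(479), np.int64(27), np.int64(144)), (np.int64(485), np.int64(26), np.int64(144)), (np.int64(490), np.int64(33), np.int64(150))]
tcp px 251.88005716506026 217.86335574862153
```

View pics/w2.png

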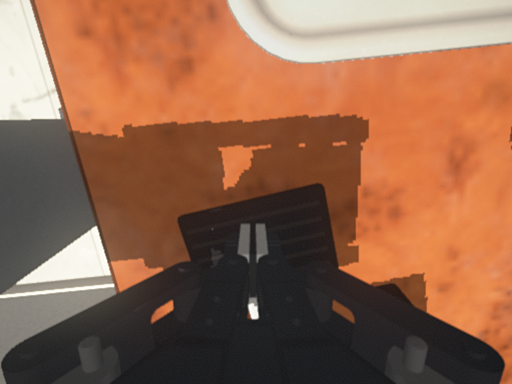

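The pad still reads z = 0.044 even though the TCP is at 0.018 and there is no force. I need to measure where the fingertips actually end.

```bash
cat >> h.py <<'E'
def wrist():
    s=read_state();im,d=camera("wrist");i=camera_info("wrist");K=np.array(i["intrinsics"]);H=np.array(i["hand_eye"])
    v,u=np.mgrid[:384,:512];p=np.stack([(u-K[0,2])/K[0,0]*d,-(v-K[1,2])/K[1,1]*d,-d],-1)
    T=p@H[:3,:3].T+H[:3,3];return im,d,T,T@R.from_rotvec(s["tcp_rot"]).as_matrix().T+s["eef_pos"]
E
python3 - <<'E'
from h import *
im,d,T,W=wrist()
for r in range(212,268,4): print(r,[tuple((W[r,c]*1000).astype(int).tolist()) for c in(240,245,249,260,264)])
# scene view of finger: points near TCP axis
im,d=camera("scene");P=cloud("scene",d,np.ones(d.shape,bool))
q=P[(abs(P[:,0]-.478)<.03)&(abs(P[:,1]-.016)<.03)&(P[:,2]<.13)]
q=q[np.argsort(q[:,2])]; print((q[::6]*1000).astype(int).tolist())
E
```

```text
212 [(473, 30, 44), (476, 30, 44), (478, 29, 43), (484, 29, 43), (487, 29, 44)]
216 [(472, 27, 43), (475, 27, 43), (478, 27, 44), (484, 27, 45), (486, 26, 44)]
220 [(472, 25, 44), (475, 25, 45), (477, 25, 44), (484, 24, 43), (486, 23, 43)]
224 [(472, 23, 44), (476, 27, 54), (478, 27, 55), (484, 26, 55), (486, 26, 55)]
228 [(471, 20, 43), (476, 27, 61), (478, 27, 61), (484, 26, 60), (486, 26, 61)]
232 [(473, 27, 66), (476, 27, 65), (478, 27, 66), (483, 26, 65), (486, 26, 65)]
236 [(474, 27, 70), (476, 27, 70), (478, 27, 70), (483, 26, 70), (485, 26, 70)]
240 [(486, 85, 193), (476, 27, 75), (478, 27, 75), (483, 26, 75), (485, 26, 74)]
244 [(474, 27, 78), (476, 27, 80), (478, 27, 78), (483, 27, 79), (485, 26, 78)]
248 [(474, 27, 83), (476, 26, 81), (478, 27, 83), (483, 26, 82), (485, 26, 82)]
252 [(474, 28, 87), (476, 27, 86), (478, 26, 86), (483, 27, 87), (485, 26, 86)]
256 [(475, 28, 92), (476, 26, 88), (478, 25, 87), (483, 25, 88), (485, 27, 91)]
260 [(475, 28, 94), (477, 28, 95), (478, 23, 87), (483, 27, 95), (484, 27, 94)]
264 [(475, 28, 98), (477, 28, 98), (478, 22, 89), (483, 27,
[... 448 characters left out ...]
6, 17, 45], [460, 34, 46], [483, 15, 46], [487, 21, 46], [475, 19, 46], [479, -8, 47], [499, 24, 47], [459, 26, 47], [484, -13, 47], [472, 32, 48], [492, 31, 48], [464, 2, 48], [453, 4, 49], [487, 31, 50], [476, 23, 55], [474, 25, 60], [485, 24, 63], [467, 13, 66], [473, 26, 68], [473, 26, 71], [473, 21, 74], [466, 24, 77], [471, 29, 81], [475, 29, 83], [479, 30, 85], [474, 21, 88], [467, 23, 91], [489, 25, 95], [497, 21, 99], [487, 26, 100], [448, 29, 103], [478, 8, 104], [467, 24, 106], [499, 24, 106], [503, 20, 107], [452, 30, 109], [475, 24, 110], [452, 30, 112], [464, 31, 116], [487, 27, 118], [465, 7, 119], [463, 36, 121], [469, 35, 123], [462, 10, 125], [467, 24, 127], [491, 32, 129]]
```

Both cameras agree that the fingertips end at about z = 0.052, roughly 33 mm above the reported TCP, so they haven't touched the pad yet. I'll keep lowering in small steps and watch the force.

Call:
{"name": "move_arm", "arguments": {"steps": [[[0,0,-0.2],[0,0,0],-1],[[0,0,-0.2],[0,0,0],-1],[[0,0,0],[0,0,0],-1]]}}

```text
t: 6.55
eef_pos: [0.4789, 0.0162, 0.009]
tcp_rot: [2.346, 2.09, 0.0]
ft_force: [-1.4, 0.4, 5.6]
finger_gap: 0.001
gripper_force: 2.7
```

```bash
python3 - <<'E'
from h import *
s=read_state();print(s["eef_pos"],s["ft_force"])
im,d,T,W=wrist()
print("pad",[np.median(W[206:216,c,2]).round(4) for c in(230,250,280,300)])
for r in range(212,236,2): print(r,[tuple((W[r,c]*1000).astype(int).tolist()) for c in(245,260)])
E
```

```text
[0.47886988 0.01616617 0.008971  ] [-1.35481928  0.35382056  5.59221912]
pad [np.float64(0.0401), np.float64(0.0408), np.float64(0.0411), np.float64(0.0416)]
212 [(476, 32, 41), (485, 31, 40)]
214 [(476, 31, 41), (485, 30, 40)]
216 [(476, 30, 41), (485, 29, 41)]
218 [(476, 28, 39), (484, 28, 41)]
220 [(476, 27, 40), (484, 27, 42)]
222 [(476, 26, 41), (484, 26, 41)]
224 [(476, 27, 45), (484, 26, 45)]
226 [(476, 27, 48), (484, 27, 49)]
228 [(476, 27, 51), (484, 26, 50)]
230 [(476, 27, 53), (484, 26, 53)]
232 [(476, 27, 56), (487, 85, 183)]
234 [(476, 27, 58), (484, 26, 57)]
```

Contact is confirmed: 5.6 N, with the pad starting to sink. The real tips are about 32 mm behind the TCP. I'll press down to the stop.

Call:
{"name": "move_arm", "arguments": {"steps": [[[0,0,-0.2],[0,0,0],-1],[[0,0,-0.2],[0,0,0],-1],[[0,0,-0.2],[0,0,0],-1],[[0,0,-0.1],[0,0,0],-1],[[0,0,-0.1],[0,0,0],-1],[[0,0,0],[0,0,0],-1]]}}

```text
t: 7.35
eef_pos: [0.4793, 0.0158, -0.0107]
tcp_rot: [2.345, 2.089, 0.001]
ft_force: [1.5, -2.5, 3.7]
finger_gap: 0.001
gripper_force: 1.6
```

Call:
{"name": "move_arm", "arguments": {"steps": [[[0,0,-0.1],[0,0,0],-1],[[0,0,0],[0,0,0],-1]]}}

```text
t: 7.6
eef_pos: [0.4792, 0.016, -0.0133]
tcp_rot: [2.345, 2.089, 0.001]
ft_force: [1.3, -1.6, 3.7]
finger_gap: 0.003
gripper_force: 1.8
```

Call:
{"name": "move_arm", "arguments": {"steps": [[[0,0,-0.1],[0,0,0],-1],[[0,0,0],[0,0,0],-1]]}}

```text
t: 7.85
eef_pos: [0.4793, 0.016, -0.0158]
tcp_rot: [2.345, 2.089, 0.001]
ft_force: [0.7, -2.3, 4.9]
finger_gap: -0.002
gripper_force: 2.1
```

Call:
{"name": "move_arm", "arguments": {"steps": [[[0,0,-0.1],[0,0,0],-1],[[0,0,0],[0,0,0],-1]]}}

```text
t: 8.1
eef_pos: [0.4796, 0.0158, -0.0169]
tcp_rot: [2.345, 2.089, -0.0]
ft_force: [-4.4, -3.7, 15.5]
finger_gap: -0.0
gripper_force: 6.9
```

Call:
{"name": "move_arm", "arguments": {"steps": [[[0,0,-0.1],[0,0,0],-1],[[0,0,0],[0,0,0],-1]]}}

```text
t: 8.35
eef_pos: [0.4798, 0.0156, -0.018]
tcp_rot: [2.345, 2.09, -0.001]
ft_force: [-9.4, -3.0, 25.2]
finger_gap: -0.0
gripper_force: 12.0
```

```bash
cat > lid.py <<'E'
from h import *
def lid(c):
  im,d=camera(c);P=cloud(c,d,np.ones(d.shape,bool));x,y,z=P.T
  m=(x>.4)&(x<.62)&(y<-.05)&(y>-.42)&(z>.15)&(z<.42)
  print(c,m.sum(),"zmax",np.percentile(z[m],99).round(3))
  k=m&(z>np.percentile(z[m],97));print(" top pts mean",P[k].mean(0).round(3),"x",x[k].min().round(3),x[k].max().round(3))
  return im
E
python3 - <<'E'
from lid import *
s=read_state();print(s["eef_pos"],s["ft_force"])
for c in("scene","top"):lid(c)
im,d,T,W=wrist();print("pad",[np.median(W[206:216,c,2]).round(4) for c in(230,250,280,300)])
E
```

```text
[ 0.47977976  0.01556362 -0.01797437] [-9.44657702 -3.02080918 25.16282792]
scene 2160 zmax 0.333
 top pts mean [ 0.438 -0.297  0.331] x 0.418 0.463
top 1693 zmax 0.347
 top pts mean [ 0.51  -0.291  0.345] x 0.422 0.599
pad [np.float64(0.0022), np.float64(0.0086), np.float64(0.0104), np.float64(0.0108)]
```

The lid is fully open: its edge is at (0.51, -0.291, 0.345), and the pedal is on its stop. I'll release the pedal and go to the box.

Call:
{"name": "move_arm", "arguments": {"steps": [[[0,0,0.5],[0,0,0],-1],[[0,0,0.5],[0,0,0],-1],[[0,0,0.5],[0,0,0],-1],[[0,0,1],[0,0,0],-1],[[0,0,1],[0,0,0],-1],[[0,0,1],[0,0,0],-1],[[0.3,0.5,1],[0,0,0],-1],[[0.4,1,0],[0,0,0],1],[[0.4,1,0],[0,0,0],1],[[0.4,1,0],[0,0,0],1],[[0.4,1,0],[0,0,0],1],[[0.4,1,0],[0,0,0],1],[[0.4,1,0],[0,0,0],1],[[0.4,1,0],[0,0,0],1],[[0.4,1,0],[0,0,0],1],[[0.4,1,0],[0,0,0],1],[[0.4,1,0],[0,0,0],1],[[0.5,0.75,0],[0,0,0],1],[[0,0,0],[0,0,0],1],[[0,0,0],[0,0,0],1]]}}

```text
t: 11.0
eef_pos: [0.5978, 0.2967, 0.1157]
tcp_rot: [-2.346, -2.089, 0.003]
ft_force: [-0.5, 0.6, 0.1]
finger_gap: 1.001
gripper_force: 0.0
```

```bash
python3 - <<'E'
from lid import *
s=read_state();print(s["eef_pos"],s["ft_force"])
im=lid("top")
im,d,T,W=wrist();cv2.imwrite("pics/w3.png",im)
x,y,z=W[...,0],W[...,1],W[...,2]
m=(z>.052)&(z<.07)&(abs(x-.6)<.07)&(abs(y-.3)<.1)&(d>0);q=W[m];print(len(q),cv2.minAreaRect(q[:,:2].astype(np.float32)),np.median(q[:,2]))
E
```

```text
[0.5978232  0.29666232 0.1157278 ] [-0.53780648  0.5704098   0.09303284]
top 1692 zmax 0.347
 top pts mean [ 0.515 -0.29   0.346] x 0.432 0.609
9110 ((0.6038299202919006, 0.29644861817359924), (0.12238916009664536, 0.06026390567421913), 83.1603012084961) 0.0625673115981158
```

View pics/w3.png

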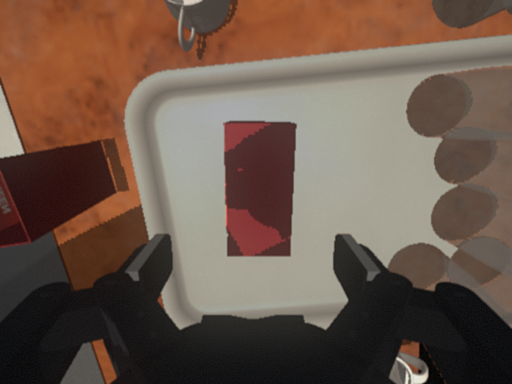

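The wrist view shows the box between the open fingers, centred near (260,190), with its corners clear. The lid stays open. I'll descend and grip.

Call:
{"name": "move_arm", "arguments": {"steps": [[[0.15,0,-1],[0,0,0],1],[[0,0,-1],[0,0,0],1],[[0,0,-1],[0,0,0],1],[[0,0,-0.9],[0,0,0],1],[[0,0,-0.8],[0,0,0],1],[[0,0,-0.6],[0,0,0],1],[[0,0,0],[0,0,0],1]]}}

```text
t: 11.98
eef_pos: [0.6013, 0.2969, -0.0177]
tcp_rot: [-2.345, -2.089, 0.004]
ft_force: [-0.1, -0.9, -0.0]
finger_gap: 0.994
gripper_force: 0.0
```

Call:
{"name": "move_arm", "arguments": {"steps": [[[0,0,0],[0,0,0],-1],[[0,0,0],[0,0,0],-1],[[0,0,0],[0,0,0],-1],[[0,0,0],[0,0,0],-1],[[0,0,0],[0,0,0],-1],[[0,0,0],[0,0,0],-1]]}}

```text
t: 12.72
eef_pos: [0.6035, 0.2978, -0.0146]
tcp_rot: [2.345, 2.089, 0.004]
ft_force: [0.3, -0.5, 6.6]
finger_gap: 0.697
gripper_force: 65.4
```

Call:
{"name": "move_arm", "arguments": {"steps": [[[0,0,0.5],[0,0,0],-1],[[0,0,0.9],[0,0,0],-1],[[0,0,1],[0,0,0],-1],[[0,0,1],[0,0,0],-1],[[0,0,1],[0,0,0],-1],[[0,0,1],[0,0,0],-1],[[-0.2,-1,1],[0,0,0],-1],[[-0.2,-1,1],[0,0,0.1],-1],[[-0.2,-1,1],[0,0,0.1],-1],[[-0.3,-1,0.5],[0,0,0.1],-1],[[-0.3,-1,0],[0,0,0.1],-1],[[-0.3,-1,0],[0,0,0.1],-1],[[-0.3,-1,0],[0,0,0.1],-1],[[-0.3,-1,0],[0,0,0.1],-1],[[-0.3,-1,0],[0,0,0.1],-1],[[-0.3,-1,0],[0,0,0.1],-1],[[-0.3,-1,0],[0,0,0.1],-1],[[-0.3,-1,0],[0,0,0.1],-1],[[-0.3,-1,0],[0,0,0.1],-1],[[-0.2,-1,0],[0,0,0.1],-1]]}}

```text
t: 15.22
eef_pos: [0.5069, -0.0534, 0.2077]
tcp_rot: [2.093, 2.341, 0.001]
ft_force: [-0.1, 0.1, -0.7]
finger_gap: 0.7
gripper_force: 65.2
```

Call:
{"name": "move_arm", "arguments": {"steps": [[[-0.2,-1,0],[0,0,0.1],-1],[[-0.2,-1,0],[0,0,0.1],-1],[[-0.1,-1,0],[0,0,0],-1],[[-0.1,-1,0],[0,0,0],-1],[[0,0,0],[0,0,0],-1],[[0,0,0],[0,0,0],-1]]}}

```text
t: 15.98
eef_pos: [0.4924, -0.1522, 0.2071]
tcp_rot: [2.053, 2.377, 0.001]
ft_force: [-0.4, 0.7, -0.6]
finger_gap: 0.695
gripper_force: 65.1
```

```bash
python3 - <<'E'
from lid import *
s=read_state();print(s["eef_pos"],R.from_rotvec(s["tcp_rot"]).as_matrix()[:,1],s["ft_force"],s["finger_gap"],s["gripper_force"])
im=lid("top");im1,d1=camera("scene");iw,d,T,W=wrist()
cv2.imwrite("pics/b.png",np.hstack([cv2.resize(im1[80:250,230:400],(400,400)),cv2.resize(iw,(400,400))]))
E
```

```text
[ 0.49236217 -0.15218011  0.20709028] [9.89318490e-01 1.45768198e-01 7.47134143e-04] [-0.43728705  0.74049855 -0.63811809] 0.6951768943241796 65.11794090270996
top 1248 zmax 0.408
 top pts mean [ 0.457 -0.138  0.395] x 0.439 0.471
```

View pics/b.png

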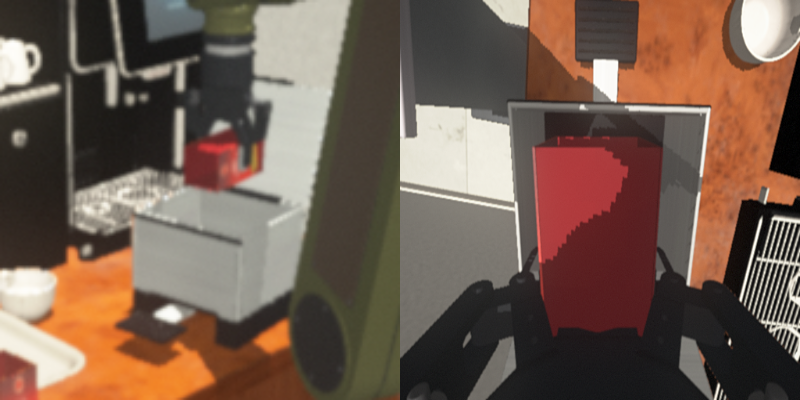

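The box hangs level over the open bin, slightly towards its -x side: in the wrist view the left margin is 25 px and the right 45 px. I'll shift +x, lower and release.

Call:
{"name": "move_arm", "arguments": {"steps": [[[0.3,0,-0.5],[0,0,0],-1],[[0,0,-1],[0,0,0],-1],[[0,0,-1],[0,0,0],-1],[[0,0,-1],[0,0,0],-1],[[0,0,-1],[0,0,0],-1],[[0,0,-0.9],[0,0,0],-1],[[0,0,-0.4],[0,0,0],-1],[[0,0,0],[0,0,0],-1]]}}

```text
t: 17.12
eef_pos: [0.4994, -0.1522, 0.0604]
tcp_rot: [-2.051, -2.377, 0.001]
ft_force: [0.1, -0.9, -0.8]
finger_gap: 0.694
gripper_force: 65.1
```

Call:
{"name": "move_arm", "arguments": {"steps": [[[0,0,0],[0,0,0],0.8],[[0,0,0],[0,0,0],0.8],[[0,0,0],[0,0,0],0.8],[[0,0,0],[0,0,0],0.8],[[0,0,0.4],[0,0,0],0.8],[[0,0,1],[0,0,0],0.8],[[0,0,1],[0,0,0],0.8],[[0,0,1],[0,0,0],0.8],[[0,0,1],[0,0,0],0.8],[[0,0,1],[0,0,0],0.8],[[0,0,1],[0,0,0],0.8]]}}

```text
t: 18.5
eef_pos: [0.4999, -0.1526, 0.2231]
tcp_rot: [2.052, 2.377, 0.0]
ft_force: [0.5, 0.1, 0.4]
finger_gap: 0.899
gripper_force: 0.0
```

```bash
python3 - <<'E'
from lid import *
s=read_state();print(s["eef_pos"],s["qpos"],s["ft_force"])
iw,d,T,W=wrist();im=lid("top");cv2.imwrite("pics/c.png",np.hstack([cv2.resize(iw,(400,400)),cv2.resize(im[60:260,240:440],(400,400))]))
x,y,z=W[...,0],W[...,1],W[...,2]
m=(abs(x-.5)<.07)&(y<-.1)&(y>-.22)&(z<.17)&(z>0);print("in bin z",np.percentile(z[m],[5,50,95]))
im,d=camera("top");P=cloud("top",d,np.ones(d.shape,bool));x,y,z=P.T
for a in np.arange(-.7,-.3,.04):
  k=(abs(y-a)<.02)&(x>.1)&(x<.75); print(round(a,2),k.sum(),np.percentile(z[k],[1,50,99]).round(2) if k.sum() else "")
im,d=camera("scene");P=cloud("scene",d,np.ones(d.shape,bool));q=P[(P[:,1]<-.38)&(P[:,2]>.1)&(P[:,0]>.2)];print("wall",len(q),np.percentile(q[:,1],[1,50,99]) if len(q) else 0)
E
```

```text
[ 0.4999117  -0.15264538  0.22313117] [-3.99060188e-01 -1.76265977e-01  1.90375998e+00 -3.13914351e-05
  1.41311903e+00 -5.45383366e-01] [0.54541918 0.12207995 0.3528473 ]
top 977 zmax 0.399
 top pts mean [ 0.456 -0.149  0.39 ] x 0.434 0.474
in bin z [0.04916877 0.10754742 0.10941938]
-0.7 0 
-0.66 0 
-0.62 0 
-0.58 0 
-0.54 25276 [-0.76  0.46  0.73]
-0.5 1039 [-0.87 -0.    0.01]
-0.46 1135 [-0.87 -0.    0.46]
-0.42 1049 [-0.87  0.    0.47]
-0.38 564 [-0.01  0.01  0.49]
-0.34 605 [-0.01  0.03  0.5 ]
wall 10513 [-0.54607238 -0.53685091 -0.38900088]
```

View pics/c.png

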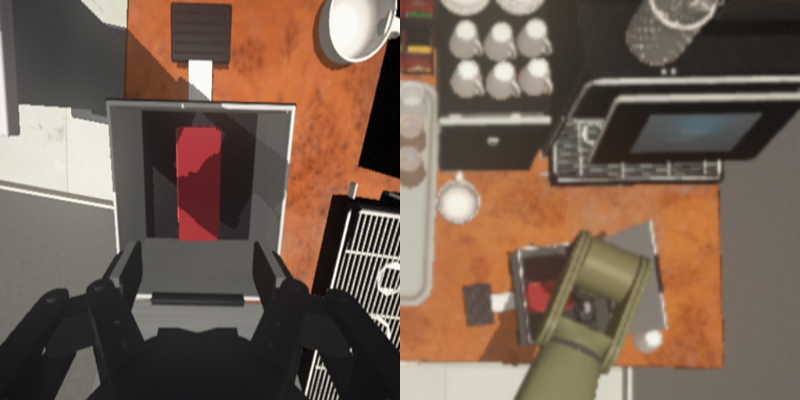

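The box lies flat in the bin (top at z = 0.108), the lid is still open, and the pedal is up. I'll go up and over the lid, then come down behind it.

Call:
{"name": "move_arm", "arguments": {"steps": [[[0,0,1],[0,0,0],-1],[[0,0,1],[0,0,0],-1],[[0,0,1],[0,0,0],-1],[[0,0,1],[0,0,0],-1],[[0,0,1],[0,0,0],-1],[[0,0,1],[0,0,0],-1],[[0.1,-0.7,0.2],[0,0,0],-1],[[0.1,-1,0],[0,0,0],-1],[[0.1,-1,0],[0,0,0],-1],[[0.1,-1,0],[0,0,0],-1],[[0,-1,0],[0,0,0],-1],[[0,-1,0],[0,0,0],-1],[[0,-1,0],[0,0,0],-1],[[0,-1,0],[0,0,0],-1],[[0,-0.3,0],[0,0,0],-1],[[0,0,0],[0,0,0],-1]]}}

```text
t: 20.7
eef_pos: [0.5099, -0.353, 0.3763]
tcp_rot: [-2.053, -2.377, -0.0]
ft_force: [-0.4, -0.4, 0.4]
finger_gap: -0.004
gripper_force: 0.0
```

```bash
python3 - <<'E'
from lid import *
s=read_state();print(s["eef_pos"],s["ft_force"],s["finger_gap"])
lid("scene")
iw,d,T,W=wrist();x,y,z=W[...,0],W[...,1],W[...,2]
m=(d>0)&(z>.2)&(z<.36)&(y>-.33)&(y<-.2)&(abs(x-.51)<.12);q=W[m];print(len(q),np.percentile(q,[1,50,99],axis=0).round(3) if len(q) else 0)
E
```

```text
[ 0.50987572 -0.35297664  0.37626286] [-0.37336059 -0.44302829  0.44992041] -0.003933278272486186
scene 2846 zmax 0.346
 top pts mean [ 0.534 -0.292  0.349] x 0.47 0.617
9869 [[ 0.425 -0.303  0.203]
 [ 0.518 -0.279  0.308]
 [ 0.612 -0.244  0.347]]
```

Call:
{"name": "move_arm", "arguments": {"steps": [[[0,0,-1],[0,0,0],-1],[[0,0,-1],[0,0,0],-1],[[0,0,-1],[0,0,0],-1],[[0,0,-0.8],[0,0,0],-1],[[0,0,0],[0,0,0],-1],[[0,0.6,0],[0,0,0],-1],[[0,0.6,0],[0,0,0],-1],[[0,0.5,0],[0,0,0],-1],[[0,0.4,0],[0,0,0],-1],[[0,0.4,0],[0,0,0],-1],[[0,0.4,0],[0,0,0],-1],[[0,0.4,0],[0,0,0],-1]]}}

```text
t: 22.3
eef_pos: [0.5098, -0.2695, 0.2814]
tcp_rot: [-2.053, -2.378, 0.0]
ft_force: [-0.5, -0.3, 0.6]
finger_gap: -0.0
gripper_force: 0.0
```

Call:
{"name": "move_arm", "arguments": {"steps": [[[0,0.4,0],[0,0,0],-1],[[0,0.4,0],[0,0,0],-1],[[0,0.4,0],[0,0,0],-1],[[0,0.4,0],[0,0,0],-1],[[0,0.4,0],[0,0,0],-1],[[0,0.4,0],[0,0,0],-1],[[0,0,0],[0,0,0],-1]]}}

```text
t: 23.18
eef_pos: [0.51, -0.2095, 0.2815]
tcp_rot: [2.052, 2.379, 0.0]
ft_force: [-0.3, 0.5, -0.2]
finger_gap: 0.001
gripper_force: 0.0
```

```bash
python3 - <<'E'
from lid import *
s=read_state();print(s["eef_pos"],s["ft_force"],s["finger_gap"])
im,d=camera("scene");cv2.imwrite("pics/e.png",cv2.resize(im[60:260,200:430],(690,600)))
E
```

```text
[ 0.50995227 -0.20947015  0.28151114] [-0.34722446  0.46710599 -0.18009203] 0.0008490983255841163
```

View pics/e.png

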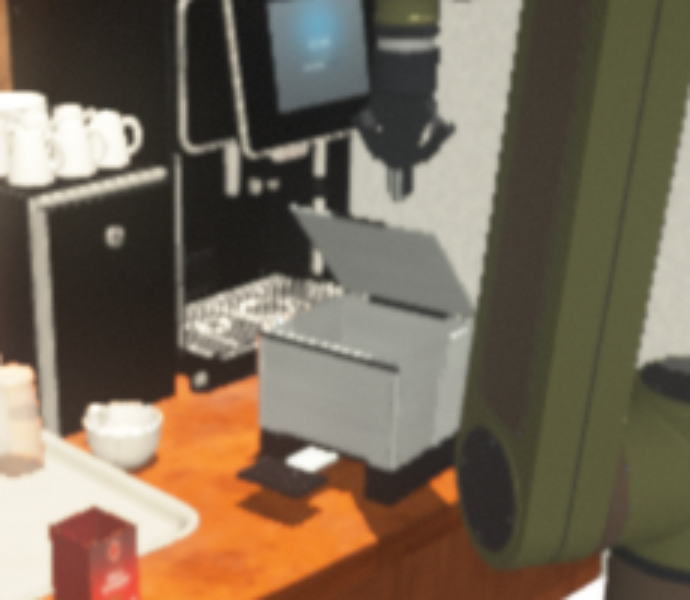

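The lid has passed its balance point and is falling shut on its own, with the edge at about (300,210). I'll lift clear and check that it closes.

Call:
{"name": "move_arm", "arguments": {"steps": [[[0,0,0.5],[0,0,0],-1],[[0,0,0.5],[0,0,0],-1],[[0,0,0.5],[0,0,0],-1],[[0,0,0.5],[0,0,0],-1],[[0,0,0],[0,0,0],-1],[[0,0,0],[0,0,0],-1],[[0,0,0],[0,0,0],-1],[[0,0,0],[0,0,0],-1],[[0,0,0],[0,0,0],-1],[[0,0,0],[0,0,0],-1],[[0,0,0],[0,0,0],-1],[[0,0,0],[0,0,0],-1],[[0,0,0],[0,0,0],-1],[[0,0,0],[0,0,0],-1],[[0,0,0],[0,0,0],-1],[[0,0,0],[0,0,0],-1]]}}

```text
t: 25.22
eef_pos: [0.5099, -0.2101, 0.3314]
tcp_rot: [2.053, 2.378, -0.0]
ft_force: [0.4, -0.5, -0.4]
finger_gap: -0.0
gripper_force: 0.0
```

```bash
python3 - <<'E'
from h import *
for c in("scene","top"):
  im,d=camera(c);P=cloud(c,d,np.ones(d.shape,bool));x,y,z=P.T
  m=(x>.4)&(x<.62)&(y<-.05)&(y>-.26)&(z>.165)&(z<.27);print(c,m.sum(),np.percentile(z[m],[1,50,99]).round(3))
  if c=="scene": cv2.imwrite("pics/f.png",cv2.resize(im,(768,576)))
E
```

```text
scene 1244 [0.166 0.186 0.19 ]
top 1802 [0.174 0.184 0.192]
```

View pics/f.png

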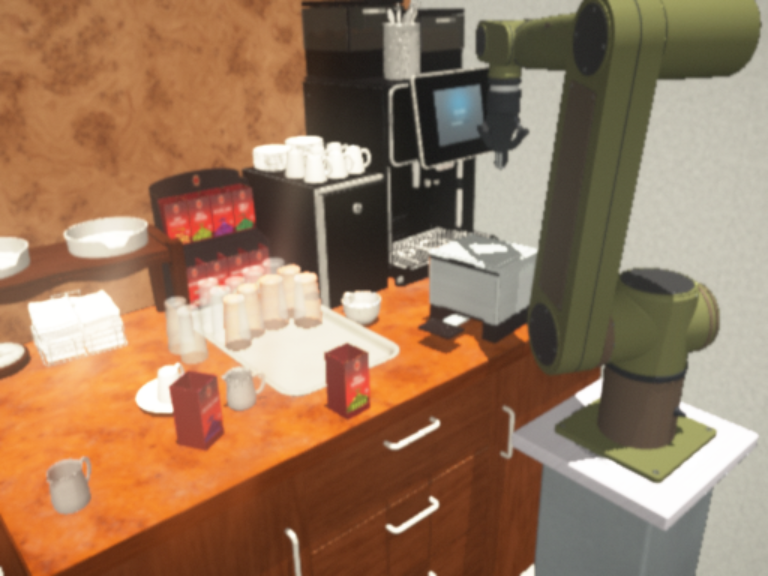

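The lid is shut flat (z ≈ 0.185) at (485,250), the tray no longer holds the box, the bystanders look undisturbed, and the arm is clear.

```bash
python3 -c "from bench import *;print(finish_job())"
```

```text
the job is handed in; nothing more can be done
None
```

The empty tea box is in the bin and the lid is shut again. The pedal was pressed to its stop and came back up first, the other things look undisturbed, and the job was handed in at about 25 s of the 69 s allowed.

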